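Clip the furnace key fob onto the snap hook

TASK

The furnace is going into service: take the orange key fob out of the rack and clip its steel ring onto the snap hook by pushing the ring down from above through the yellow sprung gate until the gate snaps shut behind it. Then let go, leaving the fob on the closed hook, and leave the blue fob in the rack.

Things in the scene. Friction and masses are not known exactly. Their poses are not given: they have to be found in the camera images.
- fob_orange: Steel ring (in own y-z plane, inner/outer diameter 64/76 mm, wire 6 mm) with an orange handle fixed on top: 18 thick (x), 30 wide (y), 55 mm tall, z = +36 to +91 mm. Origin at the ring's centre, z up to the handle. 70 g. Starts upright in a slot of the rack, ring down, handle resting on the rack's top; origin 50 mm above the bench. Grip across the 18 mm.
- fob_blue: Same fob, blue handle, hanging in the other slot. It stays there. The aluminium rack is fixed, 86 mm high, 210 mm long along the fobs' y axis; slots 9 mm wide, 94 mm apart, 78 mm deep: a fob is lifted straight up 85 mm to clear it.
- snap_hook: Fixed steel hook, mouth up, in own x-z plane on a grey foot 110 x 90 x 10 mm; origin: centre of the foot's underside, z up. Yellow gate 8 mm thick, level at z = 125 mm from its pivot (x = -39) to its free end (x = +18) under the nose (inner edge x = +13, top z = 139). Hollow's bottom z = 65. Ring goes in at x = 0 (-8 to +9), y = 0 (within 15 mm), its own x axis along the hook's x (20 degrees).
- gate (a joint): Hinge of the yellow gate, rad: 0 shut, up to 1.25 as its free end is pushed down; a spring shuts it (3 N at the ring to start, under 10 N in all). A ring pushed straight down slips past the free end when its lowest point is 45 to 55 mm below the gate's level (lowest point at z = 70 mm of the hook is enough); the gate then springs up through the ring.
Things that resemble listed ones, but are neither listed nor needed, are in the scene too. Leave any pink look-alike of the fob_orange alone.

How it is judged:
On the way, in this order (a step that is already met when the one before it is completed fails the run):
1. the orange fob's ring presses the hook's gate inward (value of joint gate above 0.4 rad and contact force between fob_orange and snap_hook above 0.3 N), for 0.02 s.
2. the ring, still upright, has passed below the gate's level inside the hook and the gate has snapped shut through it (value of joint gate below 0.1 rad and x of fob_orange in the frame of snap_hook between -0.035 and 0.018 m and y of fob_orange in the frame of snap_hook between -0.025 and 0.025 m and z of fob_orange in the frame of snap_hook below 0.15 m and angle between fob_orange's own z axis and vertical below 0.4 rad and angle between the x axis of fob_orange and the x axis of snap_hook, either way round below 0.7 rad), for 0.1 s.
At the end, for the whole second after the job is handed in: The orange fob is clipped on the hook and rests on it in any attitude, at rest: ring centre in the hook's frame at x -70 to +60 mm, y within 60 mm, z 25 to 150 mm; gate shut (below 0.1 rad); the blue fob within 30 mm of its start (value of joint gate below 0.1 rad and x of fob_orange in the frame of snap_hook between -0.07 and 0.06 m and y of fob_orange in the frame of snap_hook between -0.06 and 0.06 m and z of fob_orange in the frame of snap_hook between 0.025 and 0.15 m and contact force between fob_orange and snap_hook above 0.03 N and linear speed of fob_orange below 0.05 m/s and distance of fob_blue from where it was at the start of the episode below 0.03 m); the robot touches nothing.
It fails at once if the blue fob is taken out of its slot or pushed about (moved over 30 mm) (distance of fob_blue from where it was at the start of the episode above 0.03 m).
It also fails if it takes over 43 s, if anything falls off the work surface, if the arm or the gripper's body presses on something with over 40 N, if the wrist force passes 120 N, or if a joint passes its speed limit or range.

ROBOT

A 7-joint arm with a two-finger parallel gripper is mounted at the origin on the work surface. World frame = base frame: x ahead of the robot, y to its left, z up, the work surface at z = 0. Lengths are in m, angles in rad, forces in N, time in s.
With the tool pointing down it reaches from about 0.425 to 0.925 m from the base axis. Payload 6.8 kg.
Tool frame: the origin (TCP) lies at the very end of the fingers, on their centre line; the grasp point (between the pads) lies r.pinch_z behind it (r.pinch_z is the distance from the TCP to the grasp point, in m); z points along the fingers, y is the line along which they close (so a half turn about z gives the same grasp; the last joint's range is limited). The gripper opens to 85 mm and grips with 20 to 120 N. Pads are 22 mm wide; open, the fingers measure 114 mm over their backs; the gripper's body (76 mm by 85 mm) begins 54 mm behind the grasp point. The pads swing forward as they close: fully open they stand 13 mm farther back than shut.
Start: joints at [1.063, 0.477, 0.022, 1.555, -0.011, 1.109, -0.083], TCP at [0.263, -0.622, 0.231] pointing down, gripper open.
Joint ranges: [-2.96, 2.96], [-0.34, 2.1], [-1.41, 1.46], [0.24, 2.44], [-1.37, 4.51], [0.17, 1.92], [-2.96, 2.96]. Speed limits (rad/s): [2.39, 2.39, 3.14, 3.14, 3.14, 3.14, 3.14].

INTERFACE

Orientations are given as a rotation vector (axis times angle).
In Python, from bench import status, grab_frame, camera_model, r gives the robot as it stands. The module is installed in compiled form; this text tells all that it offers.
- The arm moves only by the shell command python3 -m creep 'ROWS' [FORCE]. ROWS is text: rows parted by semicolons, each of 7 numbers parted by spaces: the turn, a rotation vector about the tool's x, y, z in rad, then the shift along the tool's x, y, z in mm, then the opening, from -1 (shut) to 1 (fully open). In form: rx ry rz tx ty tz fingers; .... A call has 1 to 10 rows; each row is the pose to reach, as a shift and turn from the pose commanded when the call began, along the tool's axes at that moment; what a row does not reach only later rows make up. A row lasts 1/8 s, in which the tool goes at most 62.5 mm and 10.7 degrees, less where a joint would pass 70% of its speed; a pose out of reach is approached as far as the arm can. A call with a gripper value outside its range is refused whole. The fingers move at their own pace and stop on an object; FORCE is the grip in N (left out, the last holds). Time passes only in rows, so rows that repeat a pose let the fingers close. It gives the time, the measured TCP pose, the force, the opening and the grip force at its end, in the units of the state.
- status.get_obs(): the state, without advancing time (a new reading comes with each control period).
- grab_frame(name): name is "scene" or "top"; returns (picture, depth): 400x640x3 uint8, red, green, blue; 400x640 float32, m along the optical axis (not along the pixel's ray), 0 where there is no reading.
- camera_model(name): a dict with "K" (3x3 intrinsics, pixels), "D" ([k1, k2, p1, p2, k3] as OpenCV has them; the pictures are not rectified), "rvec" (rotation vector, rad) and "tvec" (3), from world to camera coordinates, as OpenCV has them. Camera axes: x right, y down, z forward; pixel columns grow to the right and rows downward; lengths in m; the calibration is good to about 2 mm. A picture is of the moment at which its call begins. camera_model takes no time and is no camera call.
- r.hand_in(): hands the job in; it is judged then, once.
The state is a dict: "clock": time; "joints": joint angles; "qvel": joint speeds; "tau": joint torques, N m; "tcp_pos": TCP position; "orientation": TCP orientation; "contact_force": force on the tool from outside, world axes, zero at the start; "moment": the same for the moment, N m; "grip_width": finger opening in m; "gripper_force": force on a finger pad.
Only numpy, scipy, OpenCV 4.12 (cv2) and the standard library are available. Lean on these libraries where they do the work, as an engineer would, in place of code of your own. Each camera call takes 0.05 s, during which the arm holds its last target. There are 200 camera calls.

## Working session

There is one attempt and no reset: what is moved stays moved. The work goes in short steps, Python scripts to look and compute and a shell command to move; the robot and the scene stay as the last step left them, time stands still between calls to the robot, and variables do not carry over. Pictures are saved under pics/ and viewed, at most 10 in all, crops included, and the job is handed in when it is done.

```bash
mkdir -p pics; cat > h.py <<'E'
import numpy as np,cv2
from bench import status,grab_frame,camera_model,r
def get(n):
    im,d=grab_frame(n); np.savez(n+'.npz',im=im,d=d); return im,d
def pts(n,d,mask):
    c=camera_model(n);v,u=np.nonzero(mask&(d>0));z=d[v,u]
    p=cv2.undistortPoints(np.stack([u,v],1).astype(float)[:,None],np.array(c['K'],float),np.array(c['D'],float))[:,0]
    X=np.c_[p*z[:,None],z];R=cv2.Rodrigues(np.array(c['rvec'],float))[0]
    return (X-np.array(c['tvec']).ravel())@R
E
python3 - <<'E'
from h import *
a,d=get('scene');b,e=get('top')
cv2.imwrite('pics/1.png',a[:,:,::-1]);cv2.imwrite('pics/2.png',b[:,:,::-1])
o=status.get_obs();print(o['clock'],o['tcp_pos'],o['orientation'],r.pinch_z,o['grip_width'])
E
```

```text
0.1 [ 0.26254203 -0.62126992  0.23042149] [-3.07745818e+00 -6.23639624e-01  6.97386170e-04] 0.0187 0.08552663165436966
```

View pics/1.png

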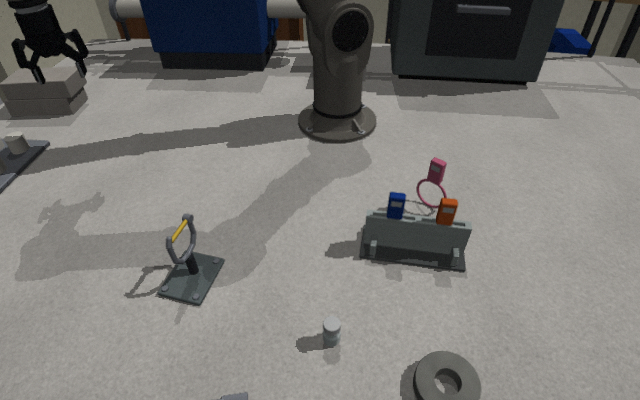

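View pics/2.png

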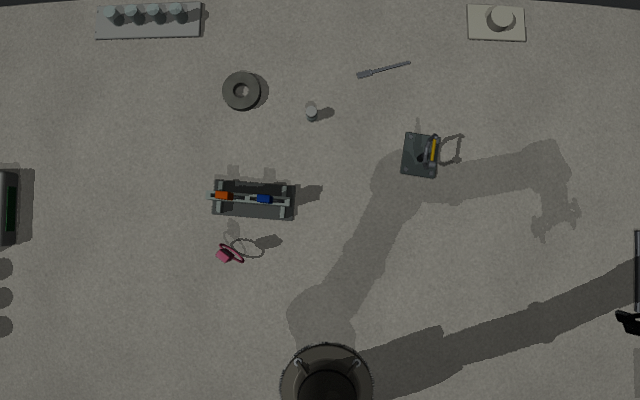

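The scene view shows the hook at about (190,250), the orange handle at (447,211) and the blue one at (397,205) in the rack, with a pink look-alike behind. In the top view orange is at (223,196), blue at (264,199), the hook's foot at (421,155) and its yellow gate at (434,150).

```bash
python3 - <<'E'
from h import *
def load(n): f=np.load(n+'.npz');return f['im'],f['d']
def desc(t,P):
    if len(P)<5: print(t,len(P));return
    print(t,len(P),'med',np.median(P,0).round(4),'p3',np.percentile(P,3,axis=0).round(4),'p97',np.percentile(P,97,axis=0).round(4))
for n in('scene','top'):
    im,d=load(n);h=cv2.cvtColor(im,cv2.COLOR_RGB2HSV);H,S,V=[h[...,i] for i in range(3)]
    box=np.zeros(H.shape,bool)
    if n=='scene': box[150:320,150:480]=1
    else: box[100:280,190:460]=1
    for t,m in dict(orange=(H>=4)&(H<=14)&(S>190),blue=(H>105)&(H<128)&(S>140),yellow=(H>=17)&(H<=32)&(S>150)).items():
        m=m&box&(V>60);P=pts(n,d,m);desc(n+' '+t,P)
        if n=='top' and t!='yellow':
            Q=P[P[:,2]>.13];desc('  toppart',Q);print('  rect',cv2.minAreaRect(Q[:,:2].astype(np.float32)))
        if t=='yellow' and len(P)>5:
            c=P.mean(0);print('  dir',np.linalg.svd(P-c)[2][0],'mean',c)
# all elevated points near hook, and rack, from top
im,d=load('top')
for nm,(u0,u1,v0,v1),zlo,zhi in [('foot',(390,470,120,190),.004,.018),('hookhi',(390,470,120,190),.05,.2),('racktop',(200,305,170,230),.075,.095)]:
    m=np.zeros(d.shape,bool);m[v0:v1,u0:u1]=1
    P=pts('top',d,m);P=P[(P[:,2]>zlo)&(P[:,2]<zhi)];desc(nm,P)
    rc=cv2.minAreaRect(P[:,:2].astype(np.float32));print('  rect',rc)
    print('  dir',np.linalg.svd(P[:,:2]-P[:,:2].mean(0),full_matrices=False)[2][0],P.mean(0))
im,d=load('scene');m=np.zeros(d.shape,bool);m[205:275,160:205]=1
P=pts('scene',d,m);Q=P[(P[:,2]>.055)&(P[:,2]<.2)&(P[:,1]<0)];desc('scene hook',Q);print(np.linalg.svd(Q[:,:2]-Q[:,:2].mean(0),full_matrices=False)[1:],Q.mean(0))
E
```

```text
scene orange 301 med [0.492  0.2399 0.1161] p3 [0.4793 0.2277 0.091 ] p97 [0.4942 0.2533 0.1414]
scene blue 99 med [0.4802 0.1491 0.1403] p3 [0.4714 0.1351 0.1361] p97 [0.4872 0.1607 0.1419]
scene yellow 93 med [ 0.5928 -0.23    0.1279] p3 [ 0.5711 -0.2343  0.1247] p97 [ 0.6164 -0.2255  0.13  ]
  dir [ 0.98956364 -0.14222883 -0.02312498] mean [ 0.59299762 -0.22996251  0.12763752]
top orange 98 med [0.4841 0.2411 0.1401] p3 [0.4763 0.2276 0.1375] p97 [0.492  0.2542 0.1426]
  toppart 98 med [0.4841 0.2411 0.1401] p3 [0.4763 0.2276 0.1375] p97 [0.492  0.2542 0.1426]
  rect ((0.4840768575668335, 0.241217702627182), (0.01579974591732025, 0.02796514891088009), 0.5211387276649475)
top blue 87 med [0.4773 0.1493 0.14  ] p3 [0.4705 0.1363 0.1374] p97 [0.4848 0.1608 0.1427]
  toppart 87 med [0.4773 0.1493 0.14  ] p3 [0.4705 0.1363 0.1374] p97 [0.4848 0.1608 0.1427]
  rect ((0.47744470834732056, 0.14853312075138092), (0.026492105796933174, 0.01581227220594883), 85.34745025634766)
top yellow 79 med [ 0.5932 -0.2322  0.1273] p3 [ 0.5688 -0.2702  0.0082] p97 [ 0.6293 -0.2272  0.1303]
  dir [-0.239
[... 462 characters left out ...]
t ((0.5920781493186951, -0.23287369310855865), (0.01836826652288437, 0.07844030857086182), 78.81234741210938)
  dir [-0.98971275  0.14306879] [ 0.59045508 -0.23122157  0.10137096]
racktop 408 med [0.4796 0.1915 0.085 ] p3 [0.4669 0.0968 0.0763] p97 [0.4955 0.2896 0.0881]
  rect ((0.48134854435920715, 0.1931159794330597), (0.19941546022891998, 0.02124626375734806), 85.91167449951172)
  dir [-0.06983043 -0.99755888] [0.48011214 0.18723631 0.08447918]
scene hook 636 med [ 0.5903 -0.2302  0.1085] p3 [ 0.5578 -0.2378  0.0607] p97 [ 0.6311 -0.2199  0.1349]
(array([0.66631316, 0.07253091]), array([[ 0.98777709, -0.15587309],
       [ 0.15587309,  0.98777709]])) [ 0.59281656 -0.2295896   0.10244572]
```

```bash
python3 - <<'E'
from h import *
def load(n): f=np.load(n+'.npz');return f['im'],f['d']
def rayplane(n,uv,z):
    c=camera_model(n);p=cv2.undistortPoints(np.array(uv,float).reshape(-1,1,2),np.array(c['K'],float),np.array(c['D'],float))[:,0]
    R=cv2.Rodrigues(np.array(c['rvec'],float))[0];C=-R.T@np.array(c['tvec']).ravel();v=np.c_[p,np.ones(len(p))]@R
    return C+v*((z-C[2])/v[:,2])[:,None]
ex=np.array([-.989,.147]);ey=np.array([-.147,-.989])
for n,b in(('top',(120,190,390,470)),('scene',(205,305,155,230))):
    im,d=load(n);h=cv2.cvtColor(im,cv2.COLOR_RGB2HSV)
    m=np.zeros(d.shape,bool);m[b[0]:b[1],b[2]:b[3]]=1
    yl=m&(h[...,0]>=17)&(h[...,0]<=32)&(h[...,1]>150)&(h[...,2]>60)
    Y=pts(n,d,yl);Y=Y[Y[:,2]>.11];t=(Y[:,:2]-[.6,-.23])
    print(n,'gate along',np.percentile(t@ex,[0,2,98,100]).round(4),'ey',np.percentile(t@ey,[2,50,98]).round(4))
    P=pts(n,d,m);P=P[(P[:,2]>.05)&(P[:,2]<.2)];t=P[:,:2]-[.6,-.23];a=t@ex
    for k in np.arange(-.045,.07,.005):
        q=(a>=k)&(a<k+.005)
        if q.sum()>1: print(round(k,3),q.sum(),'z',np.percentile(P[q,2],[5,50,98]).round(3),'ey',np.median(t[q]@ey).round(4))
# foot: dark mask
im,d=load('top');g=cv2.cvtColor(im,cv2.COLOR_RGB2HSV)
s=cv2.resize(im[110:210,370:490,::-1],None,fx=5,fy=5,interpolation=2)
im2,_=load('scene');s2=cv2.resize(im2[195:315,140:250,::-1],None,fx=4.16,fy=4.16,interpolation=2)
out=np.zeros((500,800,3),np.uint8);out[:500,:400]=s[:,100:500];out[:min(500,s2.shape[0]),400:400+min(400,s2.shape[1])]=s2[:500,:400];cv2.imwrite('pics/3.png',out)
# pink
h=g;H,S=h[...,0],h[...,1];m=((H>160)|(H<3))&(S>100);m[:, :200]=0;m[:,290:]=0;m[:210]=0;m[290:]=0
P=pts('top',d,m);print('pink',P.min(0),P.max(0))
E
```

```text
top gate along [-0.0171 -0.016   0.0318  0.0321] ey [0.0003 0.0027 0.0071]
-0.03 12 z [0.087 0.115 0.13 ] ey 0.0002
-0.025 29 z [0.079 0.104 0.138] ey 0.0022
-0.02 24 z [0.073 0.125 0.139] ey 0.0027
-0.015 20 z [0.068 0.071 0.13 ] ey 0.0027
-0.01 14 z [0.066 0.069 0.13 ] ey 0.0025
-0.005 16 z [0.062 0.067 0.131] ey 0.0029
-0.0 18 z [0.055 0.067 0.128] ey 0.0024
0.005 22 z [0.056 0.064 0.129] ey 0.0028
0.01 22 z [0.053 0.064 0.128] ey 0.0032
0.015 20 z [0.055 0.068 0.128] ey 0.0024
0.02 16 z [0.063 0.097 0.13 ] ey 0.0031
0.025 13 z [0.069 0.127 0.129] ey 0.0031
0.03 16 z [0.072 0.103 0.13 ] ey 0.0019
0.035 21 z [0.083 0.131 0.134] ey 0.0013
0.04 29 z [0.087 0.131 0.134] ey 0.0004
0.045 12 z [0.094 0.128 0.133] ey 0.0038
scene gate along [-0.0183 -0.0172  0.0294  0.0312] ey [-0.0015  0.0008  0.0043]
-0.035 54 z [0.082 0.106 0.127] ey 0.0017
-0.03 68 z [0.081 0.111 0.134] ey -0.0007
-0.025 43 z [0.075 0.13  0.139] ey -0.0001
-0.02 25 z [0.067 0.123 0.139] ey -0.0002
-0.015 18 z [0.062 0.072 0.129] ey 0.0001
-0.01 28 z [0.063 0.097 0.13 ] ey 0.0012
-0.005 26 z [0.053 0.096 0.13 ] ey 0.0007
-0.0 42 z [0.053 0.065 0.129] ey -0.0001
0.005 35 z [0.051 0.064 0.13 ] ey -0.0005
0.01 32 z [0.055 0.066 0.13 ] ey -0.0003
0.015 26 z [0.063 0.068 0.129] ey 0.0005
0.02 27 z [0.065 0.069 0.129] ey 0.0006
0.025 32 z [0.066 0.072 0.13 ] ey 0.0008
0.03 59 z [0.07  0.123 0.132] ey 0.0
0.035 94 z [0.081 0.107 0.134] ey 0.0005
0.04 42 z [0.087 0.118 0.134] ey -0.0023
0.045 6 z [0.121 0.125 0.13 ] ey -0.0041
pink [0.32622533 0.20980518 0.00040045] [0.36952359 0.27034511 0.13299006]
```

View pics/3.png

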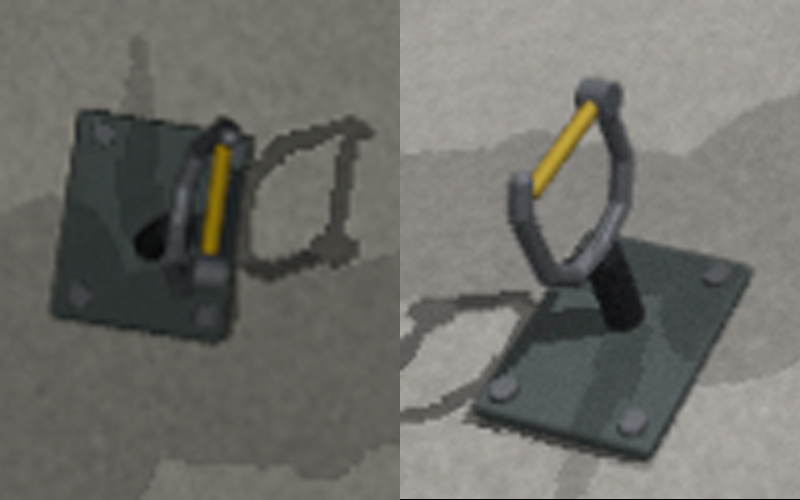

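The crop shows the nose at the top end (228,125) of the top view, which is world +x and 139 mm high, and the pivot boss at the other end (210,280). The hook's +x is therefore about world +x. The foot's corners in the crop are near (80,110), (255,135), (228,342) and (52,317).

```bash
cat >> h.py <<'E'
def rayplane(n,uv,z):
    c=camera_model(n);p=cv2.undistortPoints(np.array(uv,float).reshape(-1,1,2),np.array(c['K'],float),np.array(c['D'],float))[:,0]
    R=cv2.Rodrigues(np.array(c['rvec'],float))[0];C=-R.T@np.array(c['tvec']).ravel();v=np.c_[p,np.ones(len(p))]@R
    return C+v*((z-C[2])/v[:,2])[:,None]
E
cat > rel.py <<'E'
# rel.py x y z yaw : tool shift (mm) & turn to put TCP at x y z (tool down), tool y at world angle yaw deg
import sys
from h import *
from scipy.spatial.transform import Rotation as Ro
x,y,z,w=map(float,sys.argv[1:5]);o=status.get_obs();R=Ro.from_rotvec(o['orientation']);w=np.radians(w)
T=Ro.from_matrix(np.array([[-np.sin(w),np.cos(w),0],[np.cos(w),np.sin(w),0],[0,0,-1]]).T)
M=np.array([[-np.sin(w),np.cos(w),0],[np.cos(w),np.sin(w),0],[0,0,-1]]);T=Ro.from_matrix(M)
yv=np.array([np.cos(w),np.sin(w),0]);zv=np.array([0,0,-1.]);xv=np.cross(yv,zv);T=Ro.from_matrix(np.c_[xv,yv,zv])
print('t',o['clock'],'tcp',o['tcp_pos'].round(4),'turn',(R.inv()*T).as_rotvec().round(3),'shift',(R.inv().apply(np.array([x,y,z])-o['tcp_pos'])*1000).round(1),'F',np.round(o['contact_force'],1),'w',round(o['grip_width'],4),'q',np.round(o['joints'],2))
E
sed -i '/^T=Ro/d;/^M=/d' rel.py
python3 - <<'E'
from h import *
c=np.array([[80,110],[255,135],[228,342],[52,317]])/5+[390,110]
a=rayplane('top',c,.01);print(a.round(4),a.mean(0))
s=np.array([[612-400,240],[750-400,265],[652-400,460],[472-400,410]])/4.16+[140,195]
b=rayplane('scene',s,.01);print(b.round(4),b.mean(0))
e=(a[0]+a[1]-a[2]-a[3])[:2];print(np.degrees(np.arctan2(e[1],e[0])))
E
python3 rel.py 0.55 -0.15 0.23 -4.2; python3 rel.py 0.484 0.241 0.23 -4.2
```

```text
[[ 0.6601 -0.1975  0.01  ]
 [ 0.6486 -0.2886  0.01  ]
 [ 0.5408 -0.2733  0.01  ]
 [ 0.5524 -0.1825  0.01  ]] [ 0.60047555 -0.23547209  0.01      ]
[[ 0.5492 -0.2529  0.01  ]
 [ 0.5567 -0.1803  0.01  ]
 [ 0.6669 -0.1922  0.01  ]
 [ 0.652  -0.2823  0.01  ]] [ 0.60618409 -0.22693105  0.01      ]
-8.006115019106673
t 0.1 tcp [ 0.2625 -0.6213  0.2304] turn [-2.000e-03 -1.000e-03 -1.098e+00] shift [ 448.2 -322.2    0.9] F [-0.7  0.7  0.1] w 0.0855 q [ 1.06  0.48  0.02  1.56 -0.01  1.11 -0.08]
t 0.1 tcp [ 0.2625 -0.6213  0.2304] turn [-2.000e-03 -1.000e-03 -1.098e+00] shift [ 539.7 -708.     1.5] F [-0.7  0.7  0.1] w 0.0855 q [ 1.06  0.48  0.02  1.56 -0.01  1.11 -0.08]
```

```bash
python3 -m creep '0 0 -1.098 448 -322 0 0.3;0 0 -1.098 448 -322 0 0.3;0 0 -1.098 448 -322 0 0.3;0 0 -1.098 448 -322 0 0.3;0 0 -1.098 448 -322 0 0.3;0 0 -1.098 448 -322 0 0.3;0 0 -1.098 448 -322 0 0.3;0 0 -1.098 448 -322 0 0.3;0 0 -1.098 448 -322 0 0.3;0 0 -1.098 448 -322 0 0.3' 40; python3 rel.py 0.484 0.241 0.23 -4.2
```

```text
clock: 1.35
tcp_pos: [0.5519, -0.1452, 0.2312]
orientation: [-2.291, -2.148, -0.004]
contact_force: [-1.2, -0.3, -0.1]
grip_width: 0.0556
gripper_force: 0.0
t 1.35 tcp [ 0.5519 -0.1452  0.2312] turn [ 0.001 -0.003  0.009] shift [381.  -92.7   2.1] F [-1.2 -0.3 -0.1] w 0.0556 q [ 0.48  0.34 -0.41  1.79  0.15  1.05 -0.05]
```

```bash
python3 -m creep '0 0 0.009 383 -93 0 0.3;0 0 0.009 383 -93 0 0.3;0 0 0.009 383 -93 0 0.3;0 0 0.009 383 -93 0 0.3;0 0 0.009 383 -93 0 0.3;0 0 0.009 383 -93 0 0.3;0 0 0.009 383 -93 0 0.3;0 0 0.009 383 -93 0 0.3;0 0 0.009 383 -93 0 0.3'; python3 rel.py 0.484 0.241 0.10 -4.2
```

```text
clock: 2.48
tcp_pos: [0.4859, 0.2356, 0.2309]
orientation: [2.313, 2.125, -0.002]
contact_force: [0.2, -0.2, 0.0]
grip_width: 0.0554
gripper_force: 0.0
t 2.475 tcp [0.4859 0.2356 0.2309] turn [-0.     0.002 -0.011] shift [  5.4  -2.3 130.9] F [ 0.2 -0.2  0. ] w 0.0554 q [-0.08  0.31 -0.6   1.85  0.2   1.04 -0.84]
```

```bash
python3 -m creep '0 0 -0.011 5 -2 50 0.3;0 0 -0.011 5 -2 90 0.3;0 0 -0.011 5 -2 90 0.3;0 0 -0.011 5 -2 90 0.3'; python3 rel.py 0.484 0.241 0.10 -4.2; python3 - <<'E'
from h import *
a,d=get('scene');cv2.imwrite('pics/4.png',cv2.resize(a[130:290,340:500,::-1],None,fx=3.5,fy=3.5))
E
```

```text
clock: 2.98
tcp_pos: [0.4849, 0.2425, 0.1426]
orientation: [2.3, 2.139, 0.002]
contact_force: [-0.2, -0.3, -0.3]
grip_width: 0.0554
gripper_force: 0.0
t 2.975 tcp [0.4849 0.2425 0.1426] turn [ 0.001 -0.001  0.   ] shift [-1.6 -0.8 42.6] F [-0.2 -0.3 -0.3] w 0.0554 q [-0.12  0.42 -0.57  1.93  0.29  0.87 -0.92]
```

View pics/4.png

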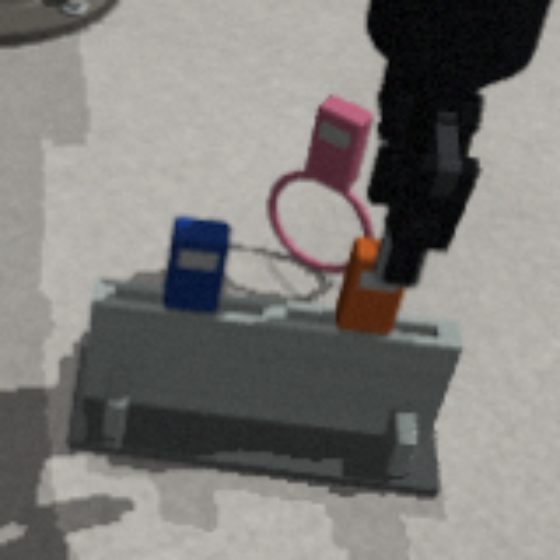

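The near finger's tip is at crop (400,275), and it looks a little to the right of the orange handle (372,285). I'll check by casting rays.

```bash
python3 - <<'E'
from h import *
f=lambda u,v:(340+u/3.5,130+v/3.5)
# finger tip outline bottom corners
print(rayplane('scene',[f(385,278),f(418,285)],.143).round(4))
f0=np.load('scene.npz');a,d=f0['im'],f0['d'];h=cv2.cvtColor(a,cv2.COLOR_RGB2HSV)
m=np.zeros(d.shape,bool);m[180:216,440:485]=1
P=pts('scene',d,m&(h[...,1]<120));P=P[(P[:,2]>.14)&(P[:,2]<.165)&(P[:,0]>.44)]
print(len(P),P.min(0).round(4),P.max(0).round(4),np.median(P,0).round(4))
m=m|0>0;m[195:230,430:465]=1
P=pts('scene',d,m&(h[...,0]>=4)&(h[...,0]<=14)&(h[...,1]>190));print(np.percentile(P,[2,50,98],axis=0).round(4))
E
```

```text
[[0.5095 0.2394 0.143 ]
 [0.5129 0.2554 0.143 ]]
115 [0.4517 0.2303 0.1468] [0.5278 0.2514 0.1649] [0.5179 0.2388 0.157 ]
[[0.4802 0.2266 0.0902]
 [0.4919 0.2349 0.1098]
 [0.4944 0.253  0.1413]]
```

The fingers line up with the handle. I'll descend, grip and lift.

```bash
python3 -m creep '0 0 0 -2 -1 30 0.3;0 0 0 -2 -1 44 0.3;0 0 0 -2 -1 44 0.3;0 0 0 -2 -1 44 -1;0 0 0 -2 -1 44 -1;0 0 0 -2 -1 44 -1;0 0 0 -2 -1 44 -1;0 0 0 -2 -1 44 -1' 50; python3 rel.py 0.484 0.241 0.10 -4.2
```

```text
clock: 4.03
tcp_pos: [0.4832, 0.2416, 0.0982]
orientation: [2.299, 2.141, 0.002]
contact_force: [-0.3, -0.1, 6.1]
grip_width: 0.0175
gripper_force: 50.8
t 4.025 tcp [0.4832 0.2416 0.0982] turn [ 0.001 -0.001  0.002] shift [-0.6  0.9 -1.8] F [-0.3 -0.1  6.1] w 0.0175 q [-0.15  0.48 -0.54  1.96  0.35  0.78 -0.96]
```

```bash
python3 -m creep '0 0 0 0 0 -20 -1;0 0 0 0 0 -60 -1;0 0 0 0 0 -110 -1;0 0 0 0 0 -160 -1;0 0 0 0 0 -160 -1;0 0 0 0 0 -160 -1'; python3 rel.py 0.602 -0.232 0.26 -8.3;python3 - <<'E'
from h import *
a,d=get('scene');cv2.imwrite('pics/5.png',cv2.resize(a[100:290,340:540,::-1],None,fx=3,fy=3))
h=cv2.cvtColor(a,cv2.COLOR_RGB2HSV);m=(h[...,0]>=4)&(h[...,0]<=14)&(h[...,1]>190);m[:,:380]=0;m[230:]=0
P=pts('scene',d,m);print(len(P),np.percentile(P,[2,50,98],axis=0).round(4))
E
```

```text
clock: 4.78
tcp_pos: [0.4822, 0.2407, 0.2567]
orientation: [2.299, 2.141, -0.002]
contact_force: [-0.6, -0.7, -1.0]
grip_width: 0.0175
gripper_force: 50.6
t 4.775 tcp [0.4822 0.2407 0.2567] turn [-0.001  0.001  0.074] shift [-462.9  153.2   -3. ] F [-0.6 -0.7 -1. ] w 0.0175 q [-0.07  0.29 -0.62  1.82  0.19  1.09 -0.82]
157 [[0.4775 0.225  0.2464]
 [0.489  0.2282 0.2687]
 [0.4927 0.2525 0.2995]]
```

View pics/5.png

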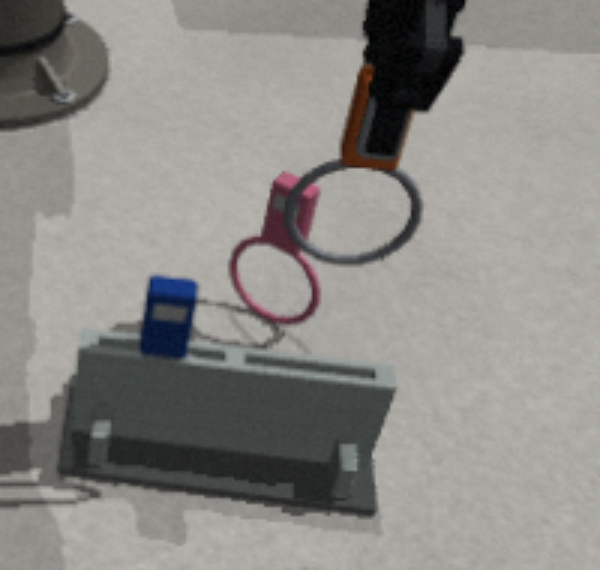

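The orange fob hangs upright and clear of the rack, and blue has not moved. Next I carry it over the hook.

```bash
python3 -m creep '0 0 0.074 -463 153 0 -1;0 0 0.074 -463 153 0 -1;0 0 0.074 -463 153 0 -1;0 0 0.074 -463 153 0 -1;0 0 0.074 -463 153 0 -1;0 0 0.074 -463 153 0 -1;0 0 0.074 -463 153 0 -1;0 0 0.074 -463 153 0 -1;0 0 0.074 -463 153 0 -1;0 0 0.074 -463 153 0 -1'; python3 -m creep '0 0 0 0 0 0 -1;0 0 0 0 0 0 -1';python3 rel.py 0.602 -0.232 0.22 -8.3;python3 - <<'E'
from h import *
a,d=get('scene');cv2.imwrite('pics/6.png',cv2.resize(a[130:310,120:270,::-1],None,fx=3.3,fy=3.3))
for n in('scene','top'):
    a,d=get(n);h=cv2.cvtColor(a,cv2.COLOR_RGB2HSV);m=(h[...,0]>=4)&(h[...,0]<=14)&(h[...,1]>190)&(d>0)
    P=pts(n,d,m);P=P[(P[:,1]<-.15)&(P[:,1]>-.3)&(P[:,0]>.5)&(P[:,0]<.7)&(P[:,2]>.15)];print(n,len(P));
    if len(P)>5: print(np.percentile(P,[2,50,98],axis=0).round(4))
    # grey ring points
    P=pts(n,d,d>0);P=P[(P[:,1]<-.16)&(P[:,1]>-.3)&(P[:,0]>.54)&(P[:,0]<.66)&(P[:,2]>.155)&(P[:,2]<.235)]
    print('ring',len(P));
    if len(P)>5: print(np.percentile(P,[2,50,98],axis=0).round(4)); s=np.polyfit(P[:,1],P[:,0],1);print('tilt dx/dy',s)
E
```

```text
clock: 6.08
tcp_pos: [0.6016, -0.2305, 0.2555]
orientation: [-2.374, -2.053, 0.002]
contact_force: [-0.4, 0.6, 0.2]
grip_width: 0.0173
gripper_force: 50.6
clock: 6.32
tcp_pos: [0.6024, -0.2301, 0.2573]
orientation: [-2.374, -2.057, -0.0]
contact_force: [0.5, -0.0, -0.2]
grip_width: 0.0175
gripper_force: 50.6
t 6.325 tcp [ 0.6024 -0.2301  0.2573] turn [-0.    -0.     0.002] shift [-2.  -0.1 37.3] F [ 0.5 -0.  -0.2] w 0.0175 q [ 0.53  0.43 -0.36  1.58  0.16  1.16 -0.01]
scene 320
[[ 0.5981 -0.2286  0.2493]
 [ 0.608  -0.2161  0.2791]
 [ 0.6136 -0.2137  0.3008]]
ring 322
[[ 0.5977 -0.2648  0.175 ]
 [ 0.6033 -0.2313  0.1988]
 [ 0.6108 -0.1931  0.234 ]]
tilt dx/dy [0.14286459 0.63700649]
top 119
[[ 0.5943 -0.2256  0.2529]
 [ 0.602  -0.2163  0.2888]
 [ 0.6112 -0.2122  0.332 ]]
ring 94
[[ 0.5975 -0.2506  0.1743]
 [ 0.6033 -0.2158  0.1819]
 [ 0.6083 -0.1951  0.2339]]
tilt dx/dy [0.12217847 0.62961788]
```

View pics/6.png

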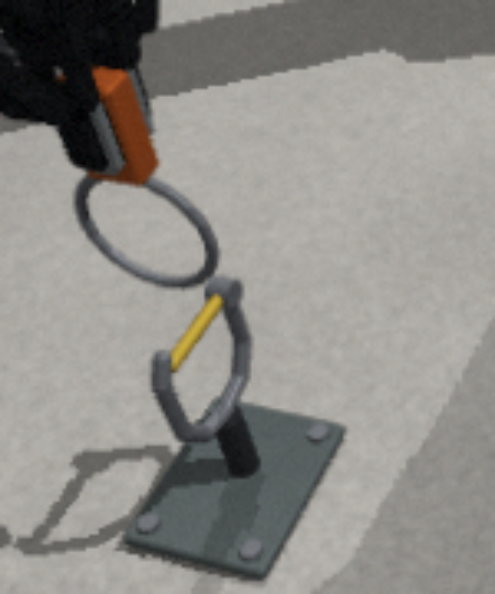

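The ring hangs level over the gate at about x 0.603, y -0.23, and the hook's origin is about (0.602, -0.232). I'll push down.

```bash
python3 -m creep '0 0 0 -1 0 30 -1;0 0 0 -1 0 45 -1;0 0 0 -1 0 55 -1;0 0 0 -1 0 62 -1;0 0 0 -1 0 69 -1;0 0 0 -1 0 75 -1;0 0 0 -1 0 75 -1';python3 rel.py 0.603 -0.231 0.156 -8.3;python3 - <<'E'
from h import *
a,d=get('scene');cv2.imwrite('pics/7.png',cv2.resize(a[150:310,130:260,::-1],None,fx=3.5,fy=3.5))
E
```

```text
clock: 7.35
tcp_pos: [0.6032, -0.2325, 0.1822]
orientation: [2.375, 2.054, 0.002]
contact_force: [4.1, -0.2, 1.7]
grip_width: 0.0176
gripper_force: 50.6
t 7.35 tcp [ 0.6032 -0.2325  0.1822] turn [ 0.002 -0.     0.   ] shift [ 1.5 -0.4 26.2] F [ 4.1 -0.2  1.7] w 0.0176 q [ 0.53  0.5  -0.35  1.66  0.19  1.02 -0.03]
```

View pics/7.png

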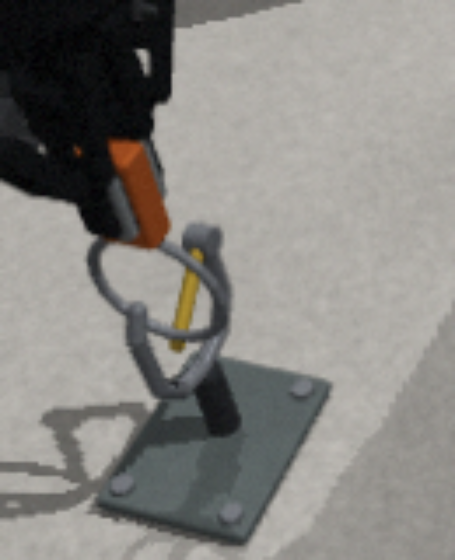

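The ring is pressing the gate down inside the hook; the gate's free end is at about (178,348). I'll keep going.

```bash
python3 -m creep '0 0 0 0 0 8 -1;0 0 0 0 0 14 -1;0 0 0 0 0 19 -1;0 0 0 0 0 23 -1;0 0 0 0 0 26 -1;0 0 0 0 0 26 -1;0 0 0 0 0 26 -1';python3 rel.py 0.603 -0.231 0.156 -8.3;python3 - <<'E'
from h import *
a,d=get('scene');cv2.imwrite('pics/8.png',cv2.resize(a[150:310,130:260,::-1],None,fx=3.5,fy=3.5))
E
```

```text
clock: 8.28
tcp_pos: [0.6021, -0.2325, 0.1563]
orientation: [-2.376, -2.055, 0.0]
contact_force: [-0.0, 0.5, -0.8]
grip_width: 0.0174
gripper_force: 50.6
t 8.275 tcp [ 0.6021 -0.2325  0.1563] turn [-0.  0. -0.] shift [1.6 0.7 0.3] F [-0.   0.5 -0.8] w 0.0174 q [ 0.52  0.53 -0.35  1.68  0.21  0.97 -0.04]
```

View pics/8.png

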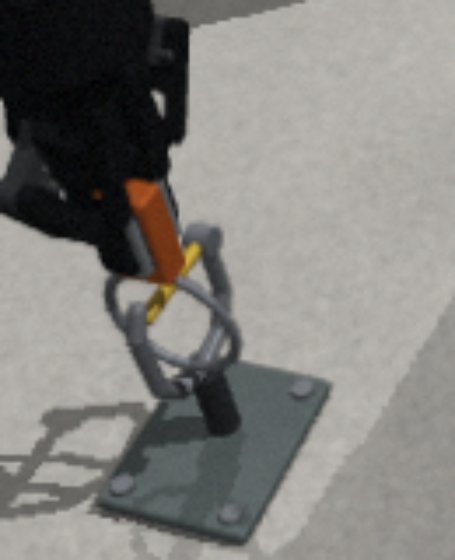

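The gate is shut through the ring: the yellow bar again runs level from the boss (205,240) to the nose (150,318), and the contact force is about 0. I'll release and withdraw.

```bash
python3 -m creep '0 0 0 0 0 0 -0.2;0 0 0 0 0 0 0;0 0 0 0 0 0 0.3;0 0 0 0 0 0 0.3;0 0 0 0 0 -20 0.3;0 0 0 0 0 -60 0.3;0 0 0 0 0 -110 0.3;0 0 0 0 0 -160 0.3;0 0 0 0 0 -160 0.3'; python3 -m creep '0 0 0 0 0 0 0.3;0 0 0 0 0 0 0.3;0 0 0 0 0 0 0.3;0 0 0 0 0 0 0.3;0 0 0 0 0 0 0.3;0 0 0 0 0 0 0.3;0 0 0 0 0 0 0.3;0 0 0 0 0 0 0.3';python3 - <<'E'
from h import *
a,d=get('scene');cv2.imwrite('pics/9.png',a[:,:,::-1])
E
```

```text
clock: 9.45
tcp_pos: [0.6047, -0.2328, 0.3233]
orientation: [2.37, 2.049, 0.009]
contact_force: [0.4, -0.4, 0.3]
grip_width: 0.0557
gripper_force: 0.0
clock: 10.45
tcp_pos: [0.6022, -0.2325, 0.3164]
orientation: [2.376, 2.055, 0.0]
contact_force: [-0.2, 0.3, 0.5]
grip_width: 0.0553
gripper_force: 0.0
```

View pics/9.png

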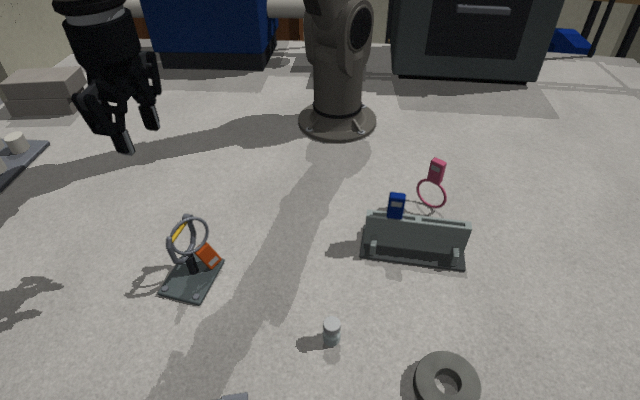

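Orange has swung over and hangs on the hook, ring at about (188,237) and handle at (208,257). Blue is in place. I'll check the position and the gate up close, and that it is at rest.

```bash
python3 - <<'E'
from h import *
a0=np.load('scene.npz')['im'];a,d=get('scene')
print('diff',np.abs(a.astype(int)-a0)[200:300,150:230].mean(),np.abs(a.astype(int)-a0)[280:320,250:310].mean())
cv2.imwrite('pics/10.png',cv2.resize(a[200:290,145:235,::-1],None,fx=6,fy=6,interpolation=2))
h=cv2.cvtColor(a,cv2.COLOR_RGB2HSV)
for t,lo,hi in(('orange',4,14),('yellow',17,32)):
    m=(h[...,0]>=lo)&(h[...,0]<=hi)&(h[...,1]>150);m[:,:150]=0;m[:,240:]=0;m[:200]=0;m[300:]=0
    P=pts('scene',d,m);print(t,len(P),np.percentile(P,[3,50,97],axis=0).round(4))
E
```

```text
diff 2.040791666666667 2.006527777777778
orange 300 [[ 0.5695 -0.2127  0.0183]
 [ 0.5818 -0.199   0.0517]
 [ 0.5918 -0.1847  0.0696]]
yellow 80 [[ 0.5752 -0.2347  0.1244]
 [ 0.5966 -0.2307  0.1279]
 [ 0.6167 -0.2258  0.13  ]]
```

View pics/10.png

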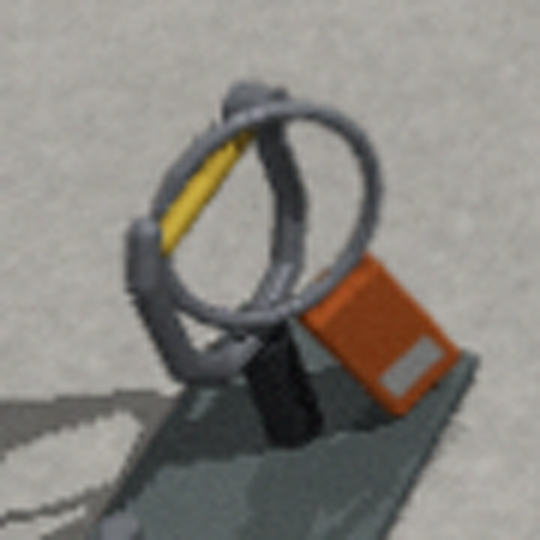

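The close-up shows the gate shut and level at z 0.124–0.130. The ring is threaded on the hook with the handle resting low, and nothing is moving, so I'll hand in.

```bash
python3 -c "
from bench import r
print(r.hand_in())"
```

```text
the job is handed in; nothing more can be done
None
```

The orange fob is clipped on the closed hook and at rest, the blue fob is still in its slot, and the job was handed in after about 10.5 s; no verdict came back.

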